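# Set the bending iron to heat step four and start it

### The job

Set the bending iron heating at step four: with a fingertip against the side of the selector's lever, push it round clockwise click by click, from wherever it was left to the fourth step after off (the fourth orange dot), without running on to the fifth, and only then press the green start button fully down and let it spring back. Do it by touch alone: do not pinch the lever, do not press the red stop button, and leave everything on and around the iron's case where it is.

Things in the scene. Friction and masses are not known exactly. Their poses are not given: they have to be found in the camera images.
- selector_axis (a point): Heat selector: ivory hub 48 mm in diameter with ONE pointer lever, on the black control plate. This point is on its vertical turning axis at the hub's top, 34 mm above the plate. Its frame turns with the selector: +y runs along the lever from hub to tip, z up. Only flat marks lie within 70 mm of the axis: 63 mm out, a white bar for off and six orange dots growing in size for steps 1 to 6.
- selector (a joint): Selector angle, rad, growing CLOCKWISE seen from above. 0 = off, lever towards the upright iron; a click is 0.5236; steps 1 to 6 go round the far side, step four = 2.094, stops just past 0 and 3.14. A spring ball holds each step: leaving it takes about 0.13 N m (3 N at 40 mm); half-way to the next it snaps ahead of the finger into that step and stays. Starts at off, one or two.
- lever_tip (a point): End of the selector's lever, top edge of the tip: 51 mm from the turning axis, 32 mm above the control plate (104 mm above the bench). The lever is ivory with a black line on top, 13 mm wide, 20 mm tall (12 to 32 mm above the plate, open below) and stands clear of the hub from 24 to 51 mm out. Its sides are flat and upright, to push against.
- start_top (a point): Green START push button, round, 28 mm in diameter, in a steel collar 44 mm across and 12 mm high, on the right of the control plate, nearer the robot. This point is the centre of its top, 22 mm above the plate; z up. Pushed straight down it travels 6 mm, about 5 N at the bottom, and springs back.
- start (a joint): Travel of the green button in m: 0 = up, 0.006 = fully down.
- stop_top (a point): Red STOP push button, the same size and kind, 72 mm beyond the green one. Not to be pressed. This point is the centre of its top.
- stop (a joint): Travel of the red button in m: 0 = up, 0.006 = fully down.
- iron: Bending iron, fixed: grey-green case 420 wide, 200 deep, its flat top (control plate) 72 mm above the bench; an upright aluminium iron at its left. Origin: centre of its underside; x to its far side, y to the iron, z up. In this frame (mm): iron column at (5, 140), ceramic foot 92 across, top 202 high; selector axis (-18, -30); green button (-50, -155); red (22, -155).
- thumb_plane: Small brass thumb plane, 46 x 22 x 24 mm, loose on the case behind the selector. Origin: centre of its underside. Bystander.
- spool_clamp: Wooden spool clamp standing loose on the case between selector and iron, near the robot's edge, 32 mm in diameter, 48 mm tall. Origin: centre of its underside. Bystander.
- glue_jar: Amber jar with a steel lid, 64 mm in diameter, 85 mm tall, on the bench right of the case. Bystander.
- bowl: White ceramic bowl, 110 mm across, 45 mm tall, on the bench left of the case. Bystander.
- sanding_block: Cork sanding block, 105 x 58 x 32 mm, on the bench left of the case. Bystander.
- corner_clamp: Small bar clamp with wooden jaws lying on the bench right of the case, 100 mm long, 18 mm high. Bystander.
- maple_block: Maple block, 50 x 32 x 36 mm, on the bench in front of the case. Bystander.
- glue_brush: Glue brush lying on the bench in front of the case, 170 mm long. Bystander.

How it is judged:
By the outcome, as a careful person would: the job done as asked, in the order asked, and still so for the second after the job is handed in, with the robot touching nothing.
It also fails if it takes over 45 s, if anything falls off the work surface, if the arm or the gripper's body presses on something with over 40 N, if the wrist force passes 120 N, or if a joint passes its speed limit or range.

### The arm

A 6-joint arm with a two-finger parallel gripper is mounted at the origin on the work surface. World frame = base frame: x ahead of the robot, y to its left, z up, the work surface at z = 0. Lengths are in mm, angles in rad, forces in N, time in s.
With the tool pointing down it reaches from about 300 to 750 mm from the base axis. Payload 8.5 kg.
Tool frame: the origin (TCP) lies midway between the tips of the shut fingers; the grasp point (between the pads) lies 19 mm behind it; y points along the fingers, x is the direction in which the jaws open and shut, and the axes are right-handed (so a half turn about y gives the same grasp; the last joint's range is limited). The gripper opens to 85 mm and grips with 20 to 120 N. Pads are 22 mm wide; open, the fingers measure 114 mm over their backs; the gripper's body (76 mm by 85 mm) begins 54 mm behind the grasp point. The pads swing forward as they close: fully open they stand 13 mm farther back than shut.
Start: joints at [-0.215, 0.381, 1.297, -0, 1.464, -0.215], TCP at [549.982, 0.002, 231.322] pointing down, gripper open.
Joint ranges: [-3.11, 3.11], [-0.89, 2.33], [0.22, 2.48], [-1.42, 4.56], [0.17, 2.85], [-2.88, 2.88]. Speed limits (rad/s): [2.39, 2.39, 3.14, 3.14, 3.14, 3.14].

### API

Orientations are given as [roll, pitch, yaw] about the fixed x, y, z axes, in that order (R = Rz(yaw) Ry(pitch) Rx(roll)).
In Python, from station import * gives the robot as it stands.
- The arm moves only by the shell command python3 -m inch 'ROWS'. ROWS is JSON, a list of rows, each a list of 3 entries, a list of its own where there are three numbers: the shift along the world's x, y, z in units of 120 mm (1.0 is 120 mm), then the turn, a rotation vector about the world's x, y, z in units of pi/2 rad (1.0 is pi/2 rad), then the gripper command: -1 is fully open, 1 is shut, values between are in proportion. A call has 1 to 12 rows; each row shifts and turns the commanded pose from where the row before left it; what a row does not reach is not made up. A row lasts 1/12 s, in which the tool goes at most 41.7 mm and 7.16 degrees, less where a joint would pass 70% of its speed; a pose out of reach is approached as far as the arm can. A call with a number of a shift or a turn outside -1 to 1 is refused whole. A call with a gripper value outside its range is refused whole. The fingers move at their own pace and stop on an object; the grip force is fixed at half the most. Time passes only in rows, so rows that do not move let the fingers close. It gives the time, the measured TCP pose, the force and the opening at its end, in the units of the state.
- get_obs(): the state, without advancing time (a new reading comes with each control period).
- snapshot(name): name is "scene" or "side" or "wrist"; returns a dict with "pixels" (384x512x3 uint8, red, green, blue), "intrinsics" (3x3 intrinsics, pixels), "xyz" and "orientation" of the camera in the world. Camera axes: x right, y down, z forward; pixel columns grow to the right and rows downward; lengths in mm; the calibration is good to about 2 mm. A picture is of the moment at which its call begins. There is no depth.
- sign_off(): hands the job in, once; it reports no verdict.
The state is a dict: "t": time; "joints": joint angles; "qd": joint speeds; "tau": joint torques, N m; "ee_pos": TCP position; "orientation": TCP orientation; "wrist_force": force on the tool from outside, world axes, zero at the start; "torque": the same for the moment, N m; "grip_width": finger opening in mm.
Only numpy, scipy, OpenCV 4.12 (cv2) and the standard library are available. Lean on these libraries where they do the work, as an engineer would, in place of code of your own. Each camera call takes 0.05 s, during which the arm holds its last target.

## Working session

There is one attempt and no reset: what is moved stays moved. The work goes in short steps, Python scripts to look and compute and a shell command to move; the robot and the scene stay as the last step left them, time stands still between calls to the robot, and variables do not carry over. Pictures are saved under pics/ and viewed, and the job is handed in when it is done.

```bash
mkdir -p pics; ls; cat > h.py <<'E'
from station import *
import numpy as np, cv2
from scipy.spatial.transform import Rotation as R
def snap(n,f,crop=None,k=1):
    s=snapshot(n); im=np.array(s["pixels"])[:,:,::-1].copy()
    np.savez('pics/'+f+'.npz',K=np.array(s["intrinsics"]),p=np.array(s["xyz"]),o=np.array(s["orientation"]))
    cv2.imwrite('pics/'+f+'_raw.png',im)
    if crop: im=im[crop[1]:crop[3],crop[0]:crop[2]]
    if k!=1: im=cv2.resize(im,None,fx=k,fy=k,interpolation=cv2.INTER_CUBIC)
    cv2.imwrite('pics/'+f+'.png',im)
def cam(f):
    d=np.load('pics/'+f+'.npz'); o=d['o']
    M=o if o.shape==(3,3) else R.from_euler('xyz',o).as_matrix()
    return d['K'],d['p'],M
def ray(f,u,v,z):
    K,p,M=cam(f); r=M@np.linalg.solve(K,[u,v,1.]); return p+r*(z-p[2])/r[2]
def proj(f,X):
    K,p,M=cam(f); c=K@(M.T@(np.array(X,float)-p)); return c[:2]/c[2]
E
python3 - <<'E'
from h import *
o=get_obs(); print(o['t'],o['ee_pos'],o['orientation'],o['wrist_force'],o['grip_width'])
for n in ['scene','side','wrist']:
    snap(n,n+'0'); print(n,*cam(n+'0'))
E
```

```text
pics
0.0 [5.49689979e+02 7.54446896e-02 2.30691975e+02] [-1.57045199e+00  1.48258108e-03  3.94512051e-05] [ 0.24594606 -0.24400839  0.8345224 ] 85.34319683708222
scene [[367.18860892   0.         249.21399528]
 [  0.         367.18860892 189.07743067]
 [  0.           0.           1.        ]] [1148.99145724  368.67329561  808.7387111 ] [[-4.46006095e-01  6.70654953e-01 -5.92706080e-01]
 [ 8.95029567e-01  3.34787561e-01 -2.94685193e-01]
 [ 7.98539002e-04 -6.61920858e-01 -7.49573305e-01]]
side [[471.6345516    0.         256.8444491 ]
 [  0.         471.6345516  190.57143015]
 [  0.           0.           1.        ]] [  238.69890221 -1027.99999343  1089.73924736] [[ 0.95221325 -0.19774264  0.23278267]
 [-0.30534032 -0.63516259  0.7094616 ]
 [ 0.00756403 -0.74663668 -0.66518904]]
wrist [[339.74050366   0.         259.64473981]
 [  0.         339.74050366 193.34365783]
 [  0.           0.           1.        ]] [551.0007161   71.55485164 375.36531935] [[ 9.99998787e-01 -2.79662169e-04 -1.53199338e-03]
 [-7.01730599e-04 -9.59130615e-01 -2.82962842e-01]
 [-1.39024775e-03  2.82963574e-01 -9.59129649e-01]]
```

View pics/scene0.png

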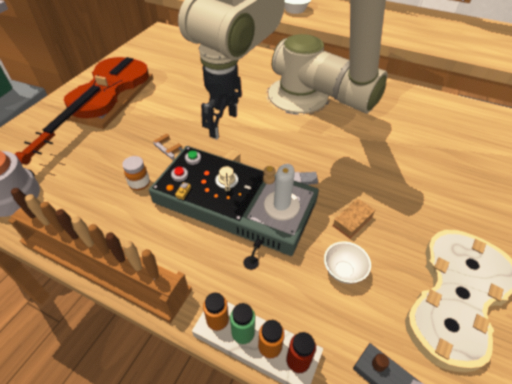

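View pics/side0.png

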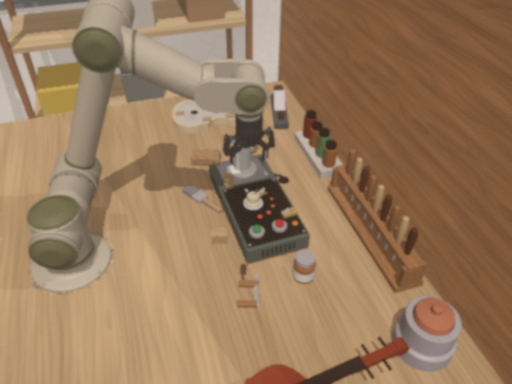

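View pics/wrist0.png

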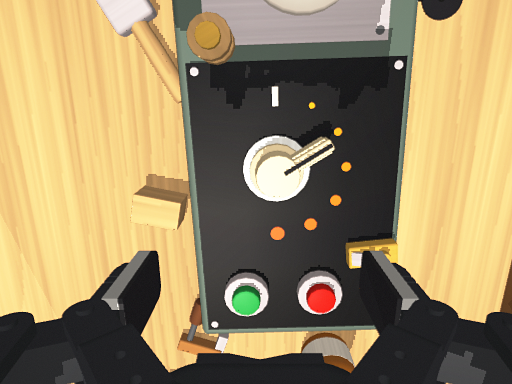

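```bash
python3 - <<'E'
import cv2
im=cv2.imread('pics/wrist0_raw.png')[80:330,180:420]
cv2.imwrite('pics/wcrop.png',cv2.resize(im,None,fx=2.4,fy=2.4,interpolation=cv2.INTER_CUBIC))
from h import *
f='wrist0'
for n,u,v,z in [('off',275,96,72),('d1',312,105,72),('d2',338,132,72),('d3',346,167,72),('d4',335,200,72),('d5',310,224,72),('d6',277.5,233,72),('green',246,299,94),('red',320.5,298,94),('s1',194,72,72),('s2',399,65,72),('s3',215,325,72),('tip',333,143,104),('hub',278,174,106)]:
    print(n,ray(f,u,v,z).round(1))
P=[ray(f,u,v,72)[:2] for u,v in [(275,96),(312,105),(338,132),(346,167),(335,200),(310,224),(277.5,233)]]
A=np.array([[2*x,2*y,1] for x,y in P]); b=[x*x+y*y for x,y in P]
s=np.linalg.lstsq(A,b,rcond=None)[0]; print('center',s[:2],np.sqrt(s[2]+s[0]**2+s[1]**2))
for i,p in enumerate(P): print(i,np.degrees(np.arctan2(p[0]-s[0],p[1]-s[1])))
t=ray(f,333,143,104)[:2]; print('lever',np.degrees(np.arctan2(t[0]-s[0],t[1]-s[1])),np.hypot(*(t-s[:2])))
E
```

```text
off [563.8  69.2  72. ]
d1 [595.8  61.7  72. ]
d2 [619.8  38.5  72. ]
d3 [629.1   7.   72. ]
d4 [621.1 -24.5  72. ]
d5 [598.6 -48.5  72. ]
d6 [567.7 -57.8  72. ]
green [ 537.5 -116.2   94. ]
red [ 608.3 -115.1   94. ]
s1 [495.3  88.7  72. ]
s2 [667.3  94.   72. ]
s3 [ 503.5 -162.2   72. ]
tip [609.1  33.3 104. ]
hub [565.5   8.5 106. ]
center [565.41561897   5.73724547] 63.54976984518853
0 -1.4971448550497544
1 28.53832589443229
2 58.8918525736124
3 88.84377480231332
4 118.4926595981222
5 148.5150062326861
6 177.93891350510856
lever 57.71078962552426 51.6861159658794
```

View pics/wcrop.png

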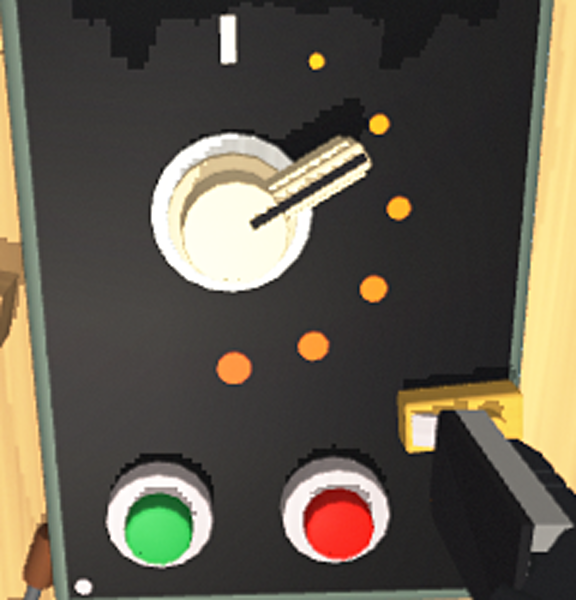

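```bash
cat >> h.py <<'E'
AX=np.array([565.4,5.7])
def tgt(th,r=44,off=17.5,g=0):
    t=np.radians(th-1.5); d=np.array([np.sin(t),np.cos(t)]); n=np.array([np.cos(t),-np.sin(t)])
    return AX+r*d-(off+g)*n
def st():
    o=get_obs(); Rm=R.from_euler('xyz',o['orientation']).as_matrix()
    print('t',round(o['t'],2),'p',np.round(o['ee_pos'],1),'yaw',np.degrees(np.arctan2(Rm[1,0],Rm[0,0])).round(1),'tilt',Rm[:,1].round(3),'F',np.round(o['wrist_force'],1),'T',np.round(o['torque'],2),'w',o['grip_width'])
E
python3 -m inch '[[[0.065,0.087,-0.1],[0,0,0.07],1],[[0.065,0.087,-0.15],[0,0,0.07],1],[[0.065,0.087,-0.2],[0,0,0.07],1],[[0.065,0.087,-0.2],[0,0,0.07],1],[[0.065,0.087,-0.2],[0,0,0.07],1],[[0,0,0],[0,0,0],1],[[0,0,0],[0,0,0],1],[[0,0,0],[0,0,0],1],[[0,0,0],[0,0,0],1],[[0,0,0],[0,0,0],1]]'
python3 - <<'E'
from h import *
st(); snap('wrist','w1',None,1.5)
E
```

```text
t: 0.98
ee_pos: [589.3, 51.6, 130.8]
orientation: [-1.572, -0.002, 0.548]
wrist_force: [0.2, 0.0, 0.5]
grip_width: -0.3
t 0.98 p [589.3  51.6 130.8] yaw 31.4 tilt [ 0.002 -0.    -1.   ] F [0.2 0.  0.5] T [-0.04 -0.05 -0.03] w -0.2922621154217974
```

View pics/w1.png

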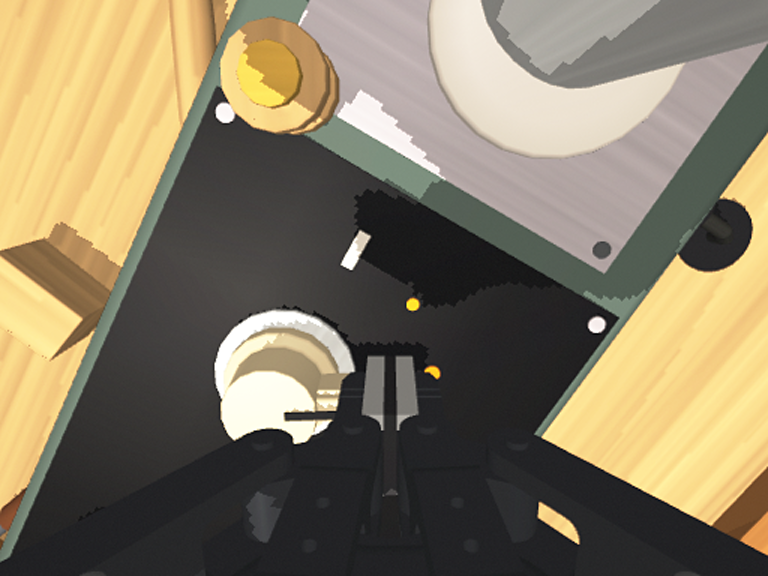

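The wrist view shows the shut fingertips at about (390,360) and the hub at (270,400). The lever runs right from the hub under the fingers, parallel to the tool, so I'll check from the scene camera before descending.

```bash
python3 - <<'E'
from h import *
snap('scene','s1',(140,100,340,260),4)
o=get_obs(); print(proj('w1',o['ee_pos'])*1.5,(proj('s1',o['ee_pos'])-[140,100])*4)
E
```

```text
[387.42844317 375.94257653] [382.69415353 305.16118498]
```

View pics/s1.png

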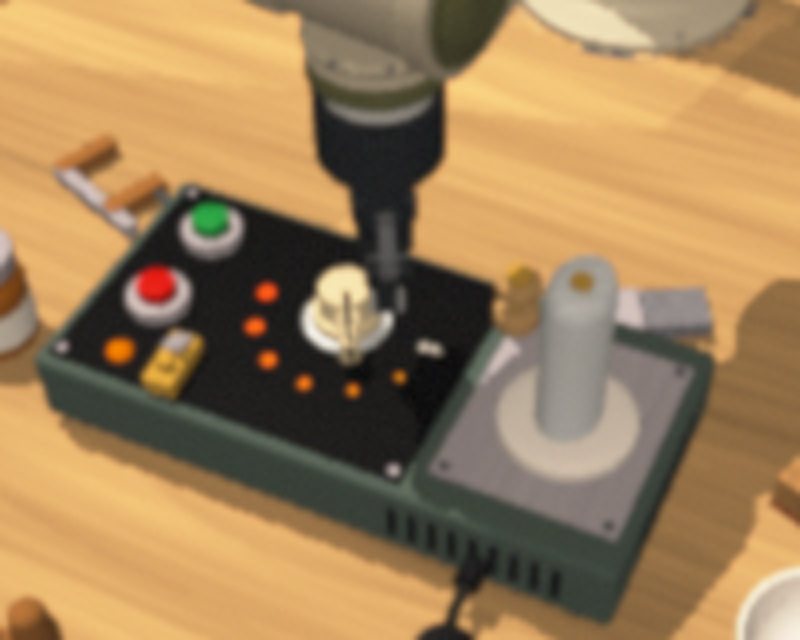

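The scene view agrees: fingertips at (390,310), left of the lever (tip at (350,360)), with free space below. Descending.

```bash
python3 -m inch '[[[0,0.01,-0.12],[0,0,0],1],[[0,0,-0.12],[0,0,0],1],[[0,0,-0.10],[0,0,0],1],[[0,0,0],[0,0,0],1]]'
python3 - <<'E'
from h import *
st(); snap('scene','s2',(140,100,340,260),4)
p=get_obs()['ee_pos']
for g,th in [(3,60),(0,60),(0,66),(0,74),(0,82),(0,90),(0,98),(0,106)]: print(th,g,((tgt(th,44,17.5,g)-p[:2])/120).round(3))
E
```

```text
t: 1.42
ee_pos: [587.9, 53.3, 86.8]
orientation: [-1.569, 0.003, 0.549]
wrist_force: [0.2, -0.6, -1.4]
grip_width: -0.1
t 1.42 p [587.9  53.3  86.8] yaw 31.5 tilt [-0.003  0.    -1.   ] F [ 0.2 -0.6 -1.4] T [ 0.03  0.1  -0.01] w -0.09279367281212511
60 3 [ 0.03  -0.059]
60 0 [ 0.043 -0.08 ]
66 0 [ 0.075 -0.107]
74 0 [ 0.113 -0.147]
82 0 [ 0.145 -0.192]
90 0 [ 0.17  -0.241]
98 0 [ 0.188 -0.293]
106 0 [ 0.198 -0.347]
```

View pics/s2.png

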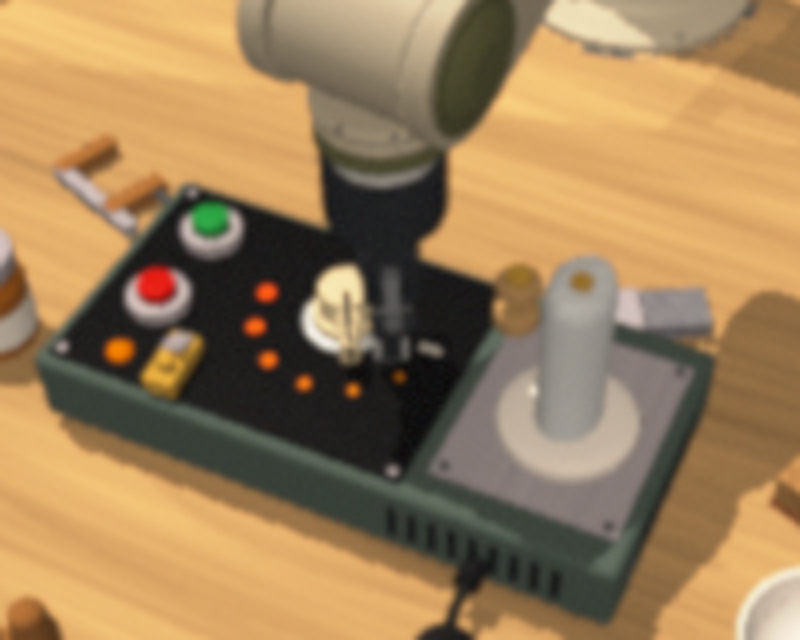

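```bash
python3 -m inch '[[[0.022,-0.04,0.01],[0,0,0],1],[[0.021,-0.04,0],[0,0,0],1],[[0.032,-0.027,0],[0,0,-0.067],1],[[0.02,-0.02,0],[0,0,-0.045],1],[[0,0,0],[0,0,0],1]]'
python3 - <<'E'
from h import *
st(); snap('scene','s3',(140,100,340,260),4)
snap('wrist','w3',None,1.5)
E
```

```text
t: 1.88
ee_pos: [601.4, 37.2, 90.7]
orientation: [-1.572, -0.002, 0.371]
wrist_force: [0.1, -0.1, 0.1]
grip_width: -0.3
t 1.88 p [601.4  37.2  90.7] yaw 21.2 tilt [ 0.002 -0.    -1.   ] F [ 0.1 -0.1  0.1] T [0.05 0.03 0.01] w -0.2653137754706878
```

View pics/s3.png

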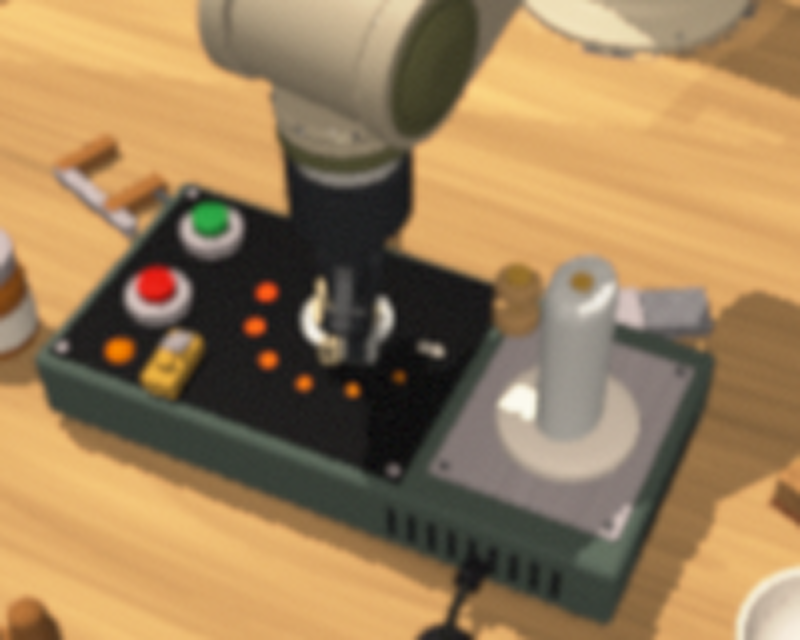

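View pics/w3.png

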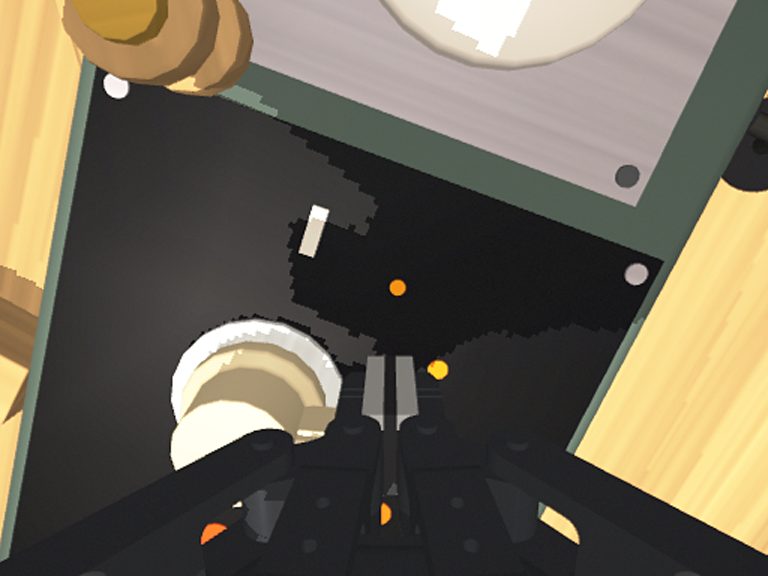

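```bash
python3 - <<'E'
from h import *
for th in (60,70,75,80,90,120):
    q=tgt(th,51,0); print(th,((proj('s3',[*q,104])-[140,100])*4).round(),((proj('s3',[*tgt(th,24,0),104])-[140,100])*4).round())
im=cv2.imread('pics/s3_raw.png')[155:205,205:255]
cv2.imwrite('pics/s3c.png',cv2.resize(im,None,fx=12,fy=12,interpolation=cv2.INTER_CUBIC))
E
```

```text
60 [343. 343.] [341. 313.]
70 [329. 343.] [335. 313.]
75 [322. 343.] [331. 313.]
80 [316. 342.] [328. 312.]
90 [303. 338.] [322. 311.]
120 [274. 319.] [309. 302.]
```

View pics/s3c.png

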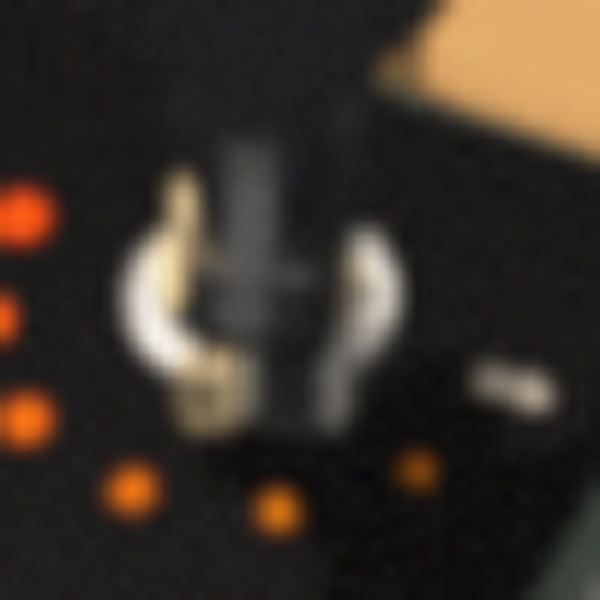

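Seen from the scene camera the lever tip is at about (328,348), which matches θ≈70°. It has moved off step 2 and follows the finger. I'll continue in small pushes.

```bash
python3 -m inch '[[[0.018,-0.02,0],[0,0,-0.045],1],[[0.018,-0.023,0],[0,0,-0.045],1],[[0,0,0],[0,0,0],1]]'
python3 - <<'E'
from h import *
st(); snap('scene','s4',(205,155,255,205),12);snap('side','d4',(200,150,320,270),5)
for th in (60,75,80,90,120):
    q=tgt(th,51,0); print(th,((proj('s4',[*q,104])-[205,155])*12).round(),((proj('d4',[*q,104])-[200,150])*5).round())
E
```

```text
t: 2.23
ee_pos: [605.0, 32.6, 90.1]
orientation: [-1.571, -0.001, 0.232]
wrist_force: [-0.2, 0.6, 0.2]
grip_width: 0.1
t 2.23 p [605.   32.6  90.1] yaw 13.3 tilt [ 0.001 -0.    -1.   ] F [-0.2  0.6  0.2] T [-0.02  0.06 -0.02] w 0.05676505254260742
60 [248. 370.] [318. 186.]
75 [187. 368.] [332. 196.]
80 [167. 365.] [336. 200.]
90 [129. 354.] [342. 209.]
120 [ 41. 297.] [346. 237.]
```

View pics/s4.png

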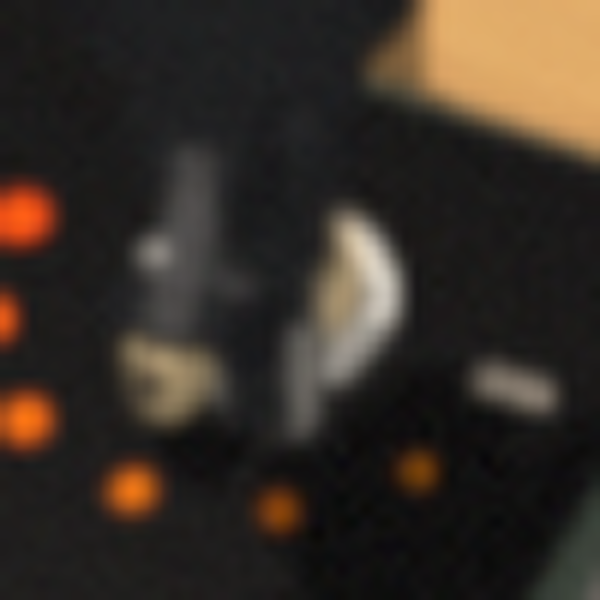

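View pics/d4.png

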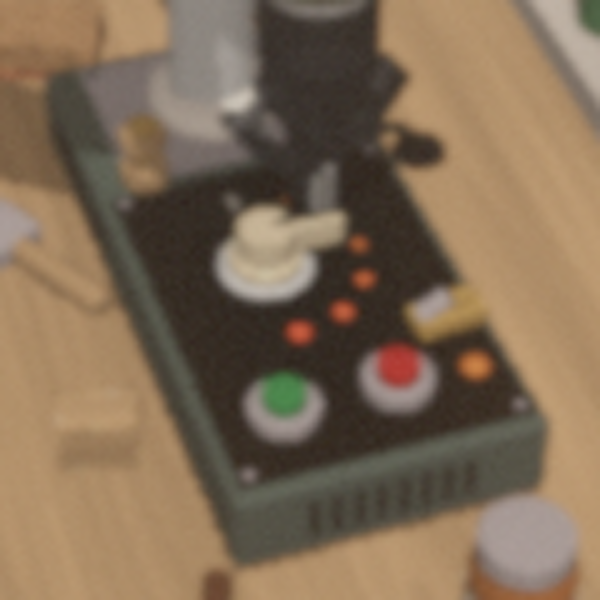

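```bash
python3 - <<'E'
from h import *
p=get_obs()['ee_pos']
for th in (80,85,90,95,100,105,108): print(th,((tgt(th)-p[:2])/120).round(3), 'yaw to',91.5-th)
for th in (75,82,90): 
  for r in (51,24,0): print(th,r,((proj('d4',[*tgt(th,r,0),104])-[200,150])*5).round())
E
python3 - <<'E'
import cv2
im=cv2.imread('pics/d4_raw.png')[180:220,235:285]
cv2.imwrite('pics/d4c.png',cv2.resize(im,None,fx=14,fy=14,interpolation=cv2.INTER_CUBIC))
E
```

```text
80 [ 0.003 -0.011] yaw to 11.5
85 [ 0.02  -0.041] yaw to 6.5
90 [ 0.035 -0.072] yaw to 1.5
95 [ 0.048 -0.104] yaw to -3.5
100 [ 0.057 -0.137] yaw to -8.5
105 [ 0.063 -0.171] yaw to -13.5
108 [ 0.066 -0.192] yaw to -16.5
75 51 [332. 196.]
75 24 [297. 212.]
75 0 [265. 227.]
82 51 [337. 202.]
82 24 [299. 215.]
82 0 [265. 227.]
90 51 [342. 209.]
90 24 [301. 218.]
90 0 [265. 227.]
```

View pics/d4c.png

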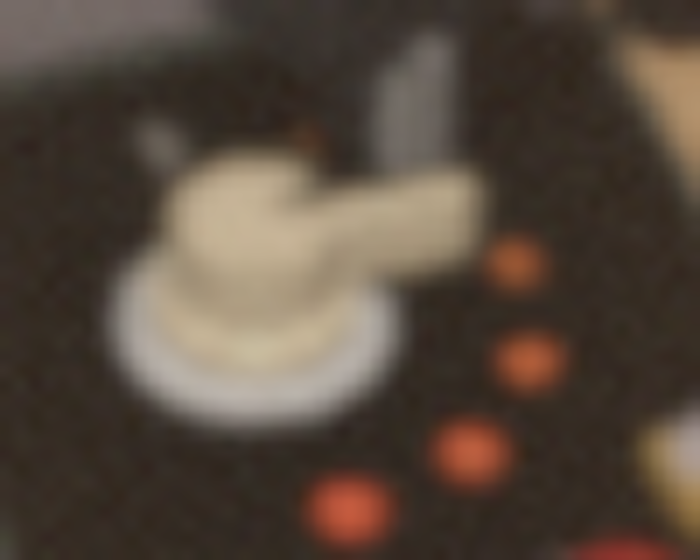

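Side view: the lever is now nearly level in the picture and points at the dot at (515,265), which is step 3, so it has snapped ahead of the finger. On to the next half click.

```bash
python3 -m inch '[[[0.02,-0.041,0],[0,0,-0.075],1],[[0.015,-0.031,0],[0,0,-0.055],1],[[0.013,-0.032,0],[0,0,-0.055],1],[[0.009,-0.03,0],[0,0,-0.055],1],[[0,0,0],[0,0,0],1]]'
python3 - <<'E'
from h import *
st(); snap('side','d5',(235,180,285,220),14)
p=get_obs()['ee_pos']
for th in (100,105,108,112): print(th,((tgt(th)-p[:2])/120).round(3), 'yaw to',91.5-th)
E
```

```text
t: 2.75
ee_pos: [611.5, 16.8, 89.8]
orientation: [-1.571, 0.0, -0.145]
wrist_force: [-0.4, 0.7, 0.8]
grip_width: 0.2
t 2.75 p [611.5  16.8  89.8] yaw -8.3 tilt [-0.  0. -1.] F [-0.4  0.7  0.8] T [0.11 0.08 0.01] w 0.1937864203362793
100 [ 0.001 -0.004] yaw to -8.5
105 [ 0.007 -0.038] yaw to -13.5
108 [ 0.01  -0.058] yaw to -16.5
112 [ 0.011 -0.086] yaw to -20.5
```

View pics/d5.png

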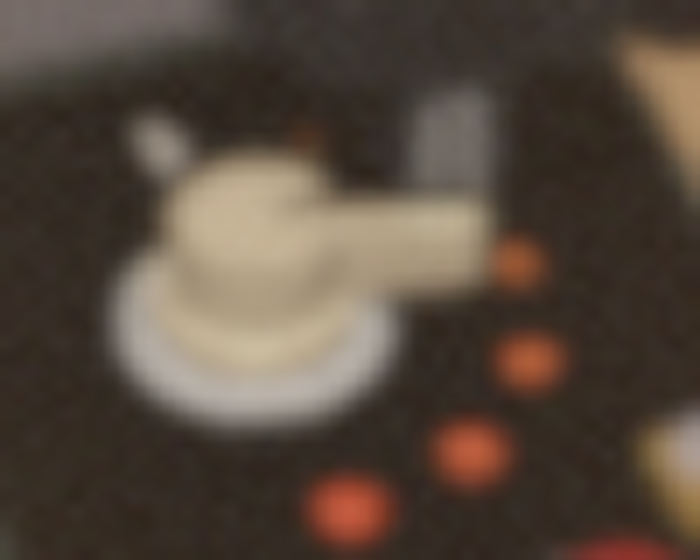

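The lever has turned further and its tip has moved down to (480,205), about 100° in contact. Two small pushes to pass half-way.

```bash
python3 -m inch '[[[0.007,-0.036,0],[0,0,-0.055],1],[[0.003,-0.014,0],[0,0,-0.02],1],[[0,0,0],[0,0,0],1]]'
python3 - <<'E'
from h import *
st(); snap('side','d6',(235,180,285,220),14)
E
```

```text
t: 3.05
ee_pos: [612.7, 10.8, 89.8]
orientation: [-1.571, -0.0, -0.259]
wrist_force: [-0.5, -0.3, -0.4]
grip_width: 0.2
t 3.05 p [612.7  10.8  89.8] yaw -14.9 tilt [ 0. -0. -1.] F [-0.5 -0.3 -0.4] T [-0.02  0.03  0.01] w 0.15985041269670172
```

View pics/d6.png

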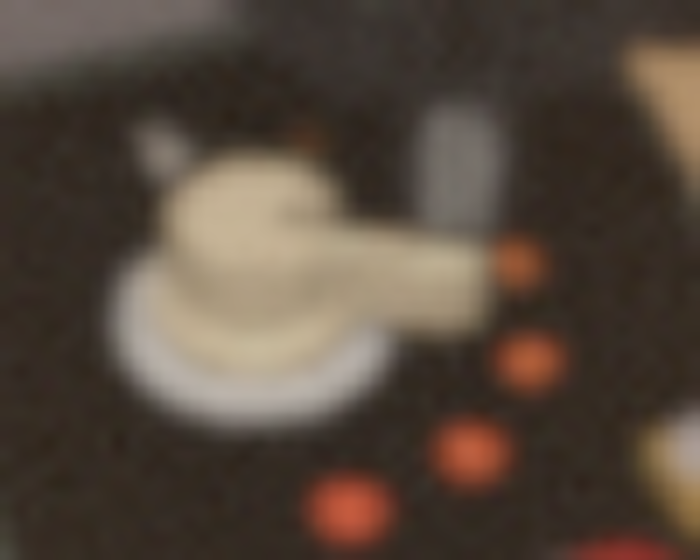

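The lever jumped ahead: its tip is at (475,260), with a gap to the finger. That fits step 4. I'll back off, lift and check from above.

```bash
python3 -m inch '[[[0.02,0.1,0],[0,0,0],1],[[0,0.06,0.15],[0,0,0.04],1],[[0,0,0.3],[0,0,0.06],1],[[-0.1,0,0.3],[0,0,0.06],1],[[-0.2,0,0.25],[0,0,0],1],[[-0.1,0,0.2],[0,0,0],1],[[0,0,0],[0,0,0],1]]'
python3 - <<'E'
from h import *
st(); snap('wrist','w7',None,1.5)
p=get_obs()['ee_pos']; print((np.array([536.5,-118,110])-p)/120)
E
```

```text
t: 3.68
ee_pos: [567.0, 31.3, 239.5]
orientation: [-1.572, -0.009, -0.007]
wrist_force: [0.5, 0.2, 0.4]
grip_width: -0.1
t 3.68 p [567.   31.3 239.5] yaw -0.4 tilt [ 0.009 -0.001 -1.   ] F [0.5 0.2 0.4] T [-0.   -0.02 -0.01] w -0.05168924547818489
[-0.25613321 -1.24281546 -1.05550578]
```

View pics/w7.png

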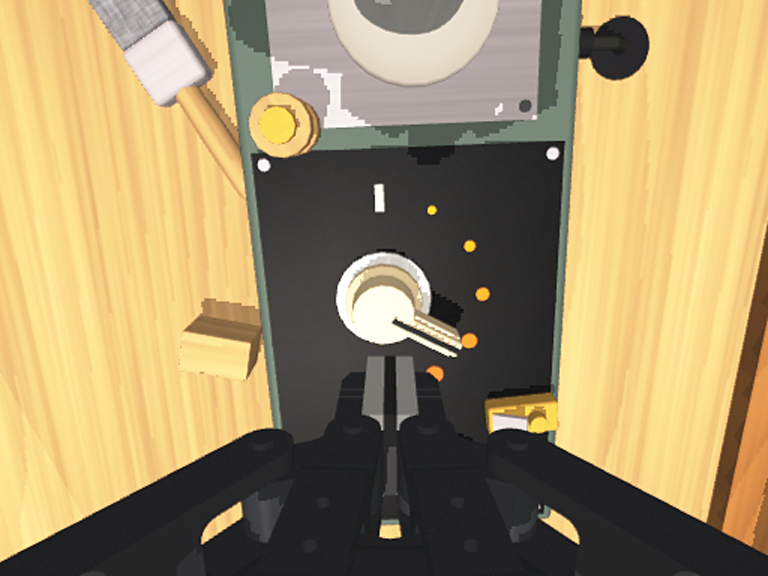

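```bash
python3 - <<'E'
from h import *
a=ray('w7',457/1.5,354/1.5,104)[:2]; b=ray('w7',397/1.5,320/1.5,106)[:2]
for c in (AX,b): d=a-c; print(a,c,np.degrees(np.arctan2(d[0],d[1]))+1.5)
E
python3 -m inch '[[[-0.05,-0.25,0],[0,0,0],1],[[-0.05,-0.25,0],[0,0,0],1],[[-0.05,-0.25,0],[0,0,0],1],[[-0.05,-0.25,-0.1],[0,0,0],1],[[-0.05,-0.24,-0.2],[0,0,0],1],[[0,0,0],[0,0,0],1],[[0,0,0],[0,0,0],1]]'
python3 - <<'E'
from h import *
st(); snap('wrist','w8',None,1.5); snap('side','d8',(200,150,320,270),5)
p=get_obs()['ee_pos']; print((np.array([536.5,-118,110])-p)/120)
E
```

```text
[609.02128253 -20.28876445] [565.4   5.7] 122.28571445071454
[609.02128253 -20.28876445] [573.30194868   2.35266295] 123.86939930202152
t: 4.32
ee_pos: [536.7, -119.1, 195.5]
orientation: [-1.569, 0.004, -0.012]
wrist_force: [0.4, 0.4, -1.2]
grip_width: -0.0
t 4.32 p [ 536.7 -119.1  195.5] yaw -0.7 tilt [-0.004  0.002 -1.   ] F [ 0.4  0.4 -1.2] T [0.02 0.05 0.01] w -0.004812292409377127
[-0.00927174 -0.00107538 -0.72879368]
```

View pics/w8.png

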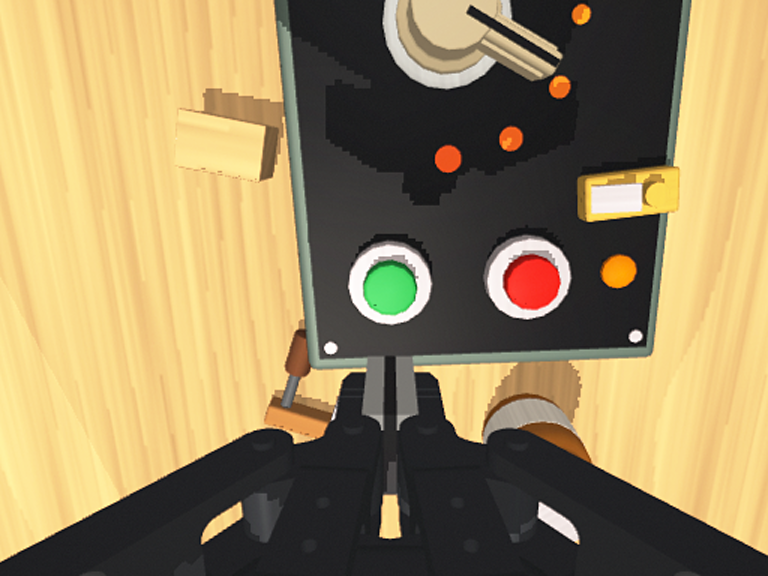

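View pics/d8.png

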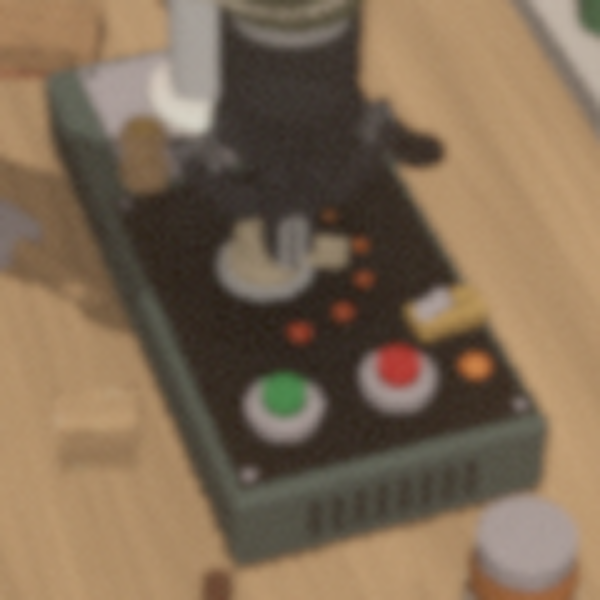

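```bash
python3 - <<'E'
from h import *
g=ray('w8',390/1.5,288/1.5,94); print(g, ray('w8',390/1.5,283/1.5,84)); print((g-get_obs()['ee_pos'])/120)
a=ray('w8',551/1.5,67/1.5,104)[:2]-ray('w8',472/1.5,9/1.5,106)[:2]; print(np.degrees(np.arctan2(*a))+1.5)
E
```

```text
[ 537.53284657 -118.95918283   94.        ] [ 537.50018084 -119.13134214   84.        ]
[-6.64686257e-04 -9.06856722e-03 -8.62127011e-01]
124.13298158599233
```

```bash
python3 -m inch '[[[0,0,-0.25],[0,0,0],1],[[0,0,-0.25],[0,0,0],1],[[0,0,-0.2],[0,0,0],1],[[0,0,-0.09],[0,0,0],1],[[0,0,0],[0,0,0],1],[[0,0,0],[0,0,0],1]]'
python3 - <<'E'
from h import *
st(); snap('side','d9',(200,150,320,270),5)
E
```

```text
t: 4.92
ee_pos: [537.8, -117.8, 103.4]
orientation: [-1.571, -0.0, -0.009]
wrist_force: [0.1, -0.1, 0.2]
grip_width: -0.0
t 4.92 p [ 537.8 -117.8  103.4] yaw -0.5 tilt [ 0. -0. -1.] F [ 0.1 -0.1  0.2] T [0.01 0.   0.03] w -0.014062625348662422
```

View pics/d9.png

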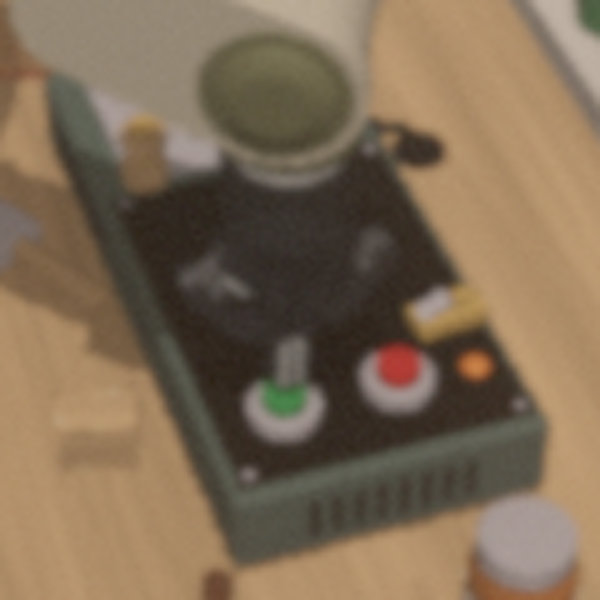

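The finger is right above the green button (290,375), clear of the red one. Pressing in steps.

```bash
python3 -m inch '[[[0,0,-0.06],[0,0,0],1],[[0,0,-0.04],[0,0,0],1],[[0,0,-0.03],[0,0,0],1],[[0,0,0],[0,0,0],1],[[0,0,0],[0,0,0],1]]'
```

```text
t: 5.38
ee_pos: [537.9, -118.7, 88.1]
orientation: [-1.571, -0.002, -0.011]
wrist_force: [0.9, 1.3, 4.9]
grip_width: 0.1
```

```bash
python3 -m inch '[[[0,0,-0.012],[0,0,0],1],[[0,0,0],[0,0,0],1],[[0,0,0],[0,0,0],1]]'
```

```text
t: 5.63
ee_pos: [538.0, -118.7, 87.9]
orientation: [-1.572, -0.003, -0.011]
wrist_force: [-1.4, 2.7, 16.1]
grip_width: 0.2
```

Force jumped from 4.9 to 16 N with almost no further travel, so the button is on its bottom stop. Releasing.

```bash
python3 -m inch '[[[0,0,0.1],[0,0,0],1],[[0,0,0.2],[0,0,0],1],[[0,0,0.3],[0,0,0],1],[[0,0,0.3],[0,0,0],1],[[-0.1,0,0.2],[0,0,0],1],[[-0.2,0.1,0.2],[0,0,0],1],[[-0.2,0.1,0],[0,0,0],1],[[0,0,0],[0,0,0],1],[[0,0,0],[0,0,0],1]]'
python3 - <<'E'
from h import *
st(); snap('wrist','w10',None,1.5); snap('side','d10',(200,150,320,270),5)
E
```

```text
t: 6.38
ee_pos: [476.5, -94.3, 242.3]
orientation: [-1.571, -0.001, -0.011]
wrist_force: [0.4, -0.3, 0.4]
grip_width: 0.0
t 6.38 p [476.5 -94.3 242.3] yaw -0.6 tilt [ 0.001 -0.    -1.   ] F [ 0.4 -0.3  0.4] T [0.   0.03 0.02] w 0.01594976506356439
```

View pics/w10.png

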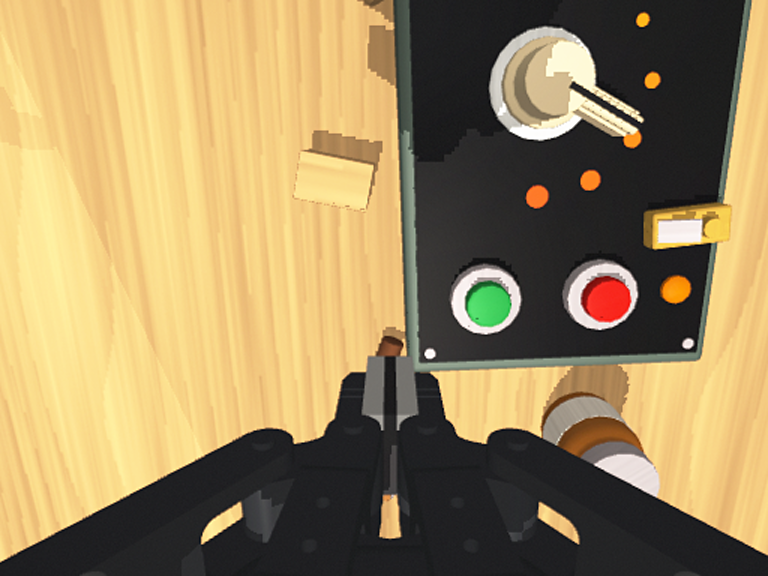

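View pics/d10.png

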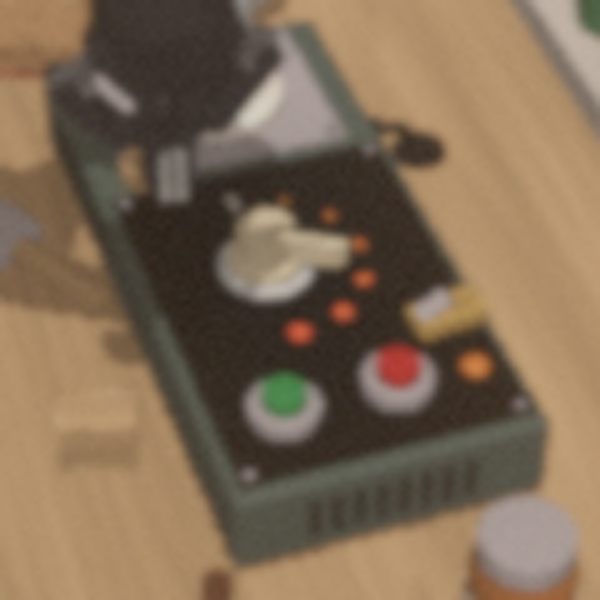

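The lever lies over the fourth dot (wrist view (632,140)), with dots five and six still beyond it. The green button is up again and nothing else has moved.

```bash
python3 -c "
from station import *
print(sign_off())"
```

```text
the job is handed in; nothing more can be done
None
```

The selector is on step four, and the green start button was pressed fully down after that and sprang back. I handed the job in at about 6.4 s.

- **Selector:** it started at step two. I pushed it clockwise two clicks, with the shut fingertips against the side of the lever. The last pictures show the lever over the fourth orange dot, with dots five and six clear beyond it. My angle readings from the pictures gave 122° to 124° against the nominal 120°. I put that down to reading and calibration error, because the next step would be 150°.
- **Start button:** the force rose from 4.9 N to 16 N with almost no further travel at z ≈ 88 mm, so it was on its bottom stop. It is up again in the last pictures.
- **Everything else:** the red button was not touched. The plane and the spool clamp look undisturbed in the pictures I took, but the gripper partly hides the spool clamp in the last ones. The arm ended clear of everything, with about zero wrist force. No check failed.

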